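# Test and reset the welding bench's outlet box

## Task

Do the daily safety check of the red outlet box on the welding bench: push its round TEST button fully down, hold it there for a moment and let it spring right back up. Then push its oblong RESET button fully down in the same way and let it come back up too.

Things in the scene. Friction and masses are not known exactly. Their poses are not given: they have to be found in the camera images.
- outlet_box: Red steel outlet box fixed to the bench, 190 mm (x) by 340 mm (y), flat dark lid 90 mm above the bench. Origin: centre of its underside, z up. TEST and RESET stand on the lid at x = -40 mm, y = +68 and -68 mm (which is where changes), a 16 mm amber lamp lens between them; three round black socket covers lie along x = +45 mm. Lens and covers are fixed, at most 10 mm high.
- test_top (a point): Centre of the top face of the TEST button: round plain grey plastic cap, 38 mm across, in a round black collar 54 mm across. Released, this point is 112 mm above the bench, 22 mm above the lid and 12 mm above the collar; it sinks straight down with the cap. Axes as the box's.
- test (a joint): How far the TEST cap is pressed in, in m: 0 released, 0.008 fully down (8 mm, still 4 mm proud of its collar). A spring pushes it back: it starts to move at 1.5 N and is fully down at 5 N.
- reset_top (a point): Centre of the top face of the RESET button: oblong plain grey plastic cap, 34 mm along the box's x and 68 mm along its y, in an oblong black collar of 50 x 84 mm. Released, this point is 112 mm above the bench, 22 mm above the lid and 12 mm above the collar; it sinks straight down with the cap. Axes as the box's.
- reset (a joint): How far the RESET cap is pressed in, in m: 0 released, 0.008 fully down (8 mm, still 4 mm proud of its collar). A spring pushes it back: it starts to move at 1.5 N and is fully down at 5 N.

How it is judged:
On the way, in this order (a step that is already met when the one before it is completed fails the run):
1. TEST is fully down while RESET is up (value of joint test above 0.0065 m and value of joint reset below 0.002 m), for 0.1 s.
2. TEST has sprung back up, RESET still up (value of joint each of test, reset below 0.002 m), for 0.05 s.
3. RESET is fully down while TEST is up (value of joint reset above 0.0065 m and value of joint test below 0.002 m), for 0.1 s.
At the end, for the whole second after the job is handed in: After TEST and then RESET have each been pressed fully down (6.5 mm or more of 8 mm) for a tenth of a second, one at a time, both buttons are back up (pressed in less than 2 mm) (all of step 2); the robot touches nothing.
It also fails if it takes over 35 s, if anything falls off the work surface, if the arm or the gripper's body presses on something with over 40 N, if the wrist force passes 120 N, or if a joint passes its speed limit or range.

## Robot

A 7-joint arm with a two-finger parallel gripper is mounted at the origin on the work surface. World frame = base frame: x ahead of the robot, y to its left, z up, the work surface at z = 0. Lengths are in m, angles in rad, forces in N, time in s.
With the tool pointing down it reaches from about 0.425 to 0.825 m from the base axis. Payload 3.6 kg.
Tool frame: the origin (TCP) lies midway between the tips of the shut fingers; the grasp point (between the pads) lies env.pinch_z behind it (env.pinch_z is the distance from the TCP to the grasp point, in m); z points along the fingers, y is the line along which they close (so a half turn about z gives the same grasp; the last joint's range is limited). The gripper opens to 93 mm and grips with 3 to 60 N. Pads are 15 mm wide; open, the fingers measure 128 mm over their backs; the gripper's body (75 mm by 188 mm) begins 65 mm behind the grasp point.
Start: joints at [1.312, 0.615, -0.013, 1.423, 0.008, 1.103, -0.04], TCP at [0.149, -0.633, 0.219] pointing down, gripper open.
Joint ranges: [-3.12, 3.12], [-0.3, 2.06], [-1.34, 1.32], [0.26, 2.42], [-1.36, 4.5], [0.01, 1.98], [-2.84, 2.84]. Speed limits (rad/s): [2.79, 2.79, 3.14, 3.14, 3.14, 3.14, 3.14].

## Interface

Orientations are given as a unit quaternion [w, x, y, z].
In Python, from cell import env, vision, hand_in, finder gives the robot as it stands.
- The arm moves only by the tool play_rows, never from a script. Its argument "deltas" is text: rows parted by semicolons, each of 5 numbers parted by spaces: the finger opening in mm, from 0 to 93, then the shift along the tool's x, y, z in units of 60 mm (1.0 is 60 mm), then the turn about the tool's z in units of 8 degrees (1.0 is 8 degrees). In form: grip tx ty tz spin; .... A call has 1 to 20 rows; each row is the pose to reach, as a shift and turn from the pose commanded when the call began, along the tool's axes at that moment; what a row does not reach only later rows make up. A row lasts 1/8 s, in which the tool goes at most 62.5 mm and 10.7 degrees, less where a joint would pass 70% of its speed; a pose out of reach is approached as far as the arm can. A call with a gripper value outside its range is refused whole. The fingers move at their own pace and stop on an object; "grip_force" is the grip in N (left out, the last holds). Time passes only in rows, so rows that repeat a pose let the fingers close. It gives the time, the measured TCP pose, the force, the opening and the grip force at its end, in the units of the state.
- env.read_state(): the state, without advancing time (a new reading comes with each control period).
- vision.get_image(name): name is "scene" or "top" or "wrist"; returns the picture (480x640x3 uint8, red, green, blue); there is no depth.
- vision.camera_info(name): a dict with "fovy" (degrees; the focal length in pixels is half the picture's height over the tangent of half this angle, whatever the lens; pixels are square), "cx", "cy" (the principal point, pixels), "k1" (the pictures are not rectified: a ray, as slopes to the right and down, at radius r is drawn at 1 + k1 r^2 times it, then the intrinsics apply), "world_from_camera" (4x4, takes a point from camera to world coordinates); the wrist camera has in their place "tool_from_camera" (4x4, takes a point from camera to tool coordinates, whose origin is the TCP and whose axes are the flange's). Camera axes: x right, y up, looking along -z (the intrinsics and any distortion apply to the point x, -y, -z); pixel columns grow to the right and rows downward; lengths in m; the calibration is good to about 2 mm. A picture is of the moment at which its call begins: read the wrist's pose just before it. camera_info takes no time and is no camera call.
- hand_in(): hands the job in; it is judged then, once.
Trained networks look in the newest picture that a camera, given by its name, has taken for a name from the list of things; names that differ only in an ending like _2 or _b are one class to them, and where a whole thing is asked for, a point or a joint stands for the part that bears it (a point fixed in the world has none). Each returns a list of dicts, best first, with "p" (0 to 1); they miss things now and then, are a little off and sometimes report something else, mostly with a low value. They report only what shows in the picture. A call takes as long as a camera call.
- finder.silhouettes(camera, label): "pixels" (480x640 bool, what is visible of it) and "centre" ([column, row] in pixels, amid what is visible of it).
- finder.pinpoint(camera, label): "centre" ([column, row] in pixels: a listed point, or the origin of a listed thing).
The state is a dict: "clock": time; "qpos": joint angles; "dq": joint speeds; "joint_efforts": joint torques, N m; "ee_pos": TCP position; "ee_rot": TCP orientation; "wrist_force": force on the tool from outside, world axes, zero at the start; "ft_torque": the same for the moment, N m; "finger_gap": opening from 0.0 (shut) to 1.0 (fully open); "grasp_force": force on a finger pad.
Only numpy, scipy, OpenCV 4.12 (cv2) and the standard library are available. Lean on these libraries where they do the work, as an engineer would, in place of code of your own. Each camera call takes 0.05 s, during which the arm holds its last target. There are 200 camera calls.

## Working session

There is one attempt and no reset: what is moved stays moved. The work goes in short steps, Python scripts to look and compute and a tool call to move; the robot and the scene stay as the last step left them, time stands still between calls to the robot, and variables do not carry over. Pictures are saved under pics/ and viewed, at most 10 in all, crops included, and the job is handed in when it is done.

Besides the shell and the picture viewer there is one more tool, called after "Call:" as name(argument=value, ...) on one line, values as JSON. play_rows: Moves the arm, as the interface text tells. Its arguments: {"type":"object","properties":{"deltas":{"type":"string"},"grip_force":{"type":"number"}},"required":["deltas"]}

```bash
mkdir -p pics
cat > h.py <<'E'
import numpy as np, cv2
from cell import env, vision, hand_in, finder
from scipy.spatial.transform import Rotation as R
def ray(cam,uv,st=None):
    i=vision.camera_info(cam); f=240/np.tan(np.radians(i["fovy"])/2)
    d=(np.array(uv,float)-[i["cx"],i["cy"]])/f; s=d.copy()
    for _ in range(20): s=d/(1+i["k1"]*(s@s))
    if "world_from_camera" in i: T=np.array(i["world_from_camera"])
    else:
        q=st["ee_rot"]; W=np.eye(4); W[:3,:3]=R.from_quat([q[1],q[2],q[3],q[0]]).as_matrix(); W[:3,3]=st["ee_pos"]; T=W@np.array(i["tool_from_camera"])
    return T[:3,3], T[:3,:3]@np.array([s[0],-s[1],-1])
def atz(cam,uv,z,st=None):
    o,d=ray(cam,uv,st); return o+d*(z-o[2])/d[2]
E
cat > a.py <<'E'
from h import *
st=env.read_state(); print(st["clock"],st["ee_pos"],st["ee_rot"],env.pinch_z)
for c in ("top","scene"):
    im=vision.get_image(c); cv2.imwrite(f"pics/{c}1.png",im[...,::-1])
    for l,z in (("test_top",.112),("reset_top",.112),("outlet_box",0)):
        for d in finder.pinpoint(c,l)[:3]: print(c,l,d["p"],np.round(d["centre"]),atz(c,d["centre"],z).round(4))
E
python3 a.py
```

```text
0.0 [ 0.14914036 -0.63184663  0.2174838 ] [-1.26445188e-03  9.93287829e-01  1.15661837e-01 -1.70125231e-04] 0.0188
top test_top 0.89 [509. 244.] [ 0.5316 -0.2128  0.112 ]
top reset_top 0.97 [417. 244.] [ 0.5319 -0.0779  0.112 ]
top outlet_box 0.58 [448. 232.] [ 0.5722 -0.1489  0.    ]
scene test_top 0.85 [242. 116.] [ 0.5315 -0.204   0.112 ]
scene reset_top 0.96 [285. 168.] [ 0.5278 -0.0817  0.112 ]
scene reset_top 0.52 [242. 116.] [ 0.5307 -0.2045  0.112 ]
scene outlet_box 0.63 [248. 205.] [ 0.5722 -0.1371  0.    ]
```

View pics/top1.png

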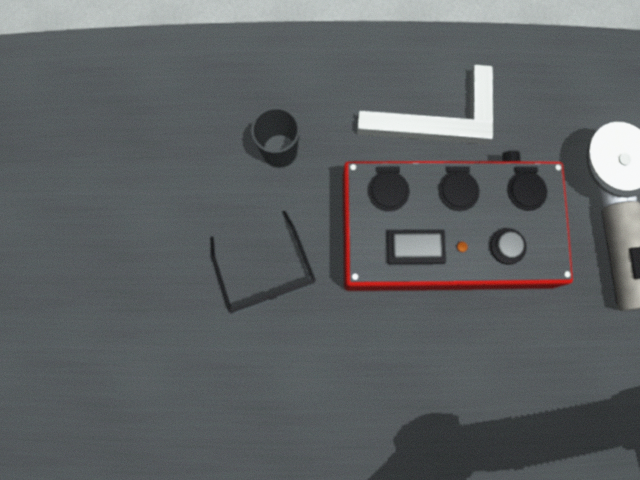

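View pics/scene1.png

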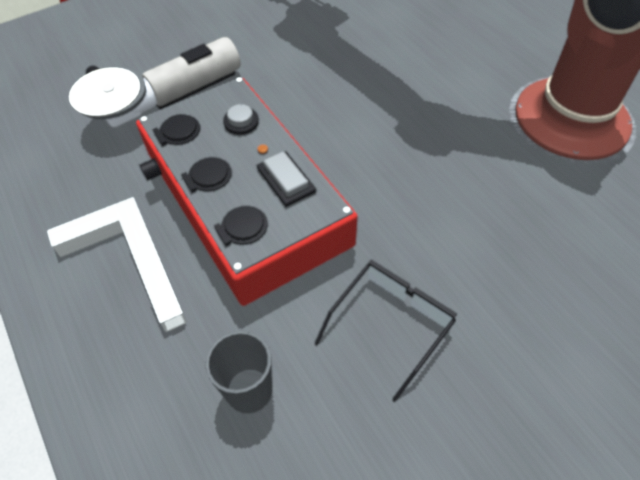

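The top picture shows the round TEST at about (511,244) and the oblong RESET at about (417,245). The networks agree. I'm going above TEST with the fingers shut.

Call:
play_rows(deltas="0 0.8 -0.5 -0.5 0; 0 1.6 -1.1 -0.5 0; 0 2.4 -1.65 -0.5 0; 0 3.2 -2.2 -0.5 0; 0 4 -2.75 -0.5 0; 0 4.8 -3.3 -0.5 0; 0 5.6 -3.85 -0.5 0; 0 6.4 -4.4 -0.5 0; 0 7.2 -4.9 -0.5 0; 0 7.8 -5.33 -0.5 0; 0 7.8 -5.33 -0.5 0; 0 7.8 -5.33 -0.5 0; 0 7.8 -5.33 -0.5 0; 0 7.8 -5.33 -0.5 0", grip_force=20)

```text
clock: 2.15
ee_pos: [0.5306, -0.2152, 0.2488]
ee_rot: [0.0, 0.993, 0.114, -0.0]
wrist_force: [-0.1, -0.1, 0.6]
finger_gap: 0.008
grasp_force: 0.0
```

```bash
cat > b.py <<'E'
from h import *
import sys
st=env.read_state(); q=st["ee_rot"]; M=R.from_quat([q[1],q[2],q[3],q[0]]).as_matrix()
print(st["clock"],st["ee_pos"],st["wrist_force"],st["finger_gap"]); print(M.round(3))
im=vision.get_image("wrist"); cv2.imwrite(f"pics/w{sys.argv[1]}.png",im[...,::-1])
for l in ("test_top","reset_top"):
    for d in finder.pinpoint("wrist",l)[:2]:
        p=atz("wrist",d["centre"],.112,st); print(l,d["p"],np.round(d["centre"]),p.round(4),"units",(M.T@(p-st["ee_pos"])/.06).round(3))
E
python3 b.py 1
```

```text
2.15 [ 0.53055103 -0.21520807  0.24882418] [-0.1115024  -0.07295504  0.5994768 ] 0.007960175762025849
[[ 0.974  0.227 -0.   ]
 [ 0.227 -0.974 -0.   ]
 [-0.     0.    -1.   ]]
test_top 0.73 [313. 224.] [ 0.5312 -0.2111  0.112 ] units [ 0.026 -0.065  2.28 ]
reset_top 0.98 [153. 188.] [ 0.5315 -0.0756  0.112 ] units [ 0.544 -2.263  2.279]
```

View pics/w1.png

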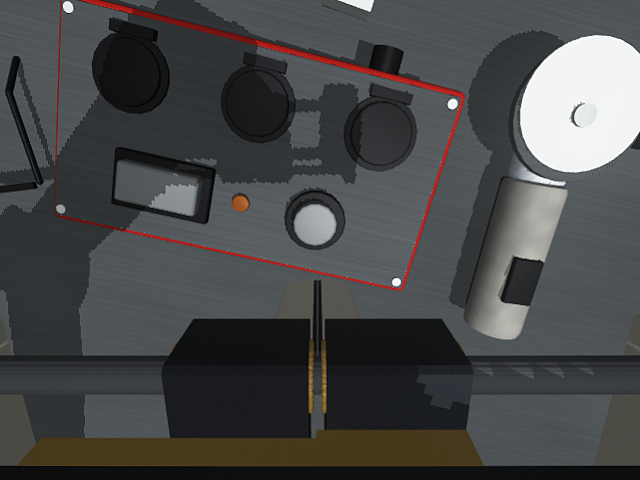

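TEST's cap is at about (315,225) and RESET's at about (157,184), both as reported. Pressing TEST now.

Call:
play_rows(deltas="0 0.03 -0.06 0.8 0; 0 0.03 -0.06 1.6 0; 0 0.03 -0.06 2.1 0; 0 0.03 -0.06 2.25 0; 0 0.03 -0.06 2.34 0; 0 0.03 -0.06 2.4 0; 0 0.03 -0.06 2.4 0; 0 0.03 -0.06 2.4 0")

```text
clock: 3.3
ee_pos: [0.5321, -0.21, 0.1055]
ee_rot: [0.0, 0.993, 0.116, 0.0]
wrist_force: [-3.7, 0.9, 4.4]
finger_gap: 0.005
grasp_force: 2.1
```

Call:
play_rows(deltas="0 0 0 0.03 0; 0 0 0 0.05 0; 0 0 0 0.05 0; 0 0 0 0.05 0; 0 0 0 0.05 0")

```text
clock: 3.92
ee_pos: [0.5323, -0.21, 0.1041]
ee_rot: [0.0, 0.993, 0.116, 0.0]
wrist_force: [-6.9, 2.7, 16.8]
finger_gap: 0.004
grasp_force: 8.3
```

The force of 16.8 N is well past 5 N, so the cap is on its stop. Releasing it, then moving over RESET.

Call:
play_rows(deltas="0 0 0 -0.4 0; 0 0 0 -1 0; 0 0 0 -1 0; 0 0.25 -1.1 -1 0; 0 0.52 -2.2 -1 0; 0 0.52 -2.2 -1 0; 0 0.52 -2.2 -1 0; 0 0.52 -2.2 -1 0")

```text
clock: 4.92
ee_pos: [0.5323, -0.0768, 0.1612]
ee_rot: [0.001, 0.993, 0.114, -0.0]
wrist_force: [-1.1, -0.2, -0.7]
finger_gap: 0.009
grasp_force: 0.0
```

```bash
python3 b.py 2
```

```text
4.925 [ 0.5322847  -0.07681461  0.16120761] [-1.06664054 -0.17431002 -0.69570827] 0.009308984903603948
[[ 0.974  0.226 -0.   ]
 [ 0.226 -0.974 -0.002]
 [-0.001  0.001 -1.   ]]
test_top 0.87 [519. 309.] [ 0.5301 -0.2117  0.112 ] units [-0.543  2.18   0.824]
test_top 0.28 [316. 266.] [ 0.5296 -0.0769  0.112 ] units [-0.043 -0.009  0.82 ]
reset_top 0.86 [315. 264.] [ 0.5306 -0.0759  0.112 ] units [-0.023 -0.022  0.82 ]
```

View pics/w2.png

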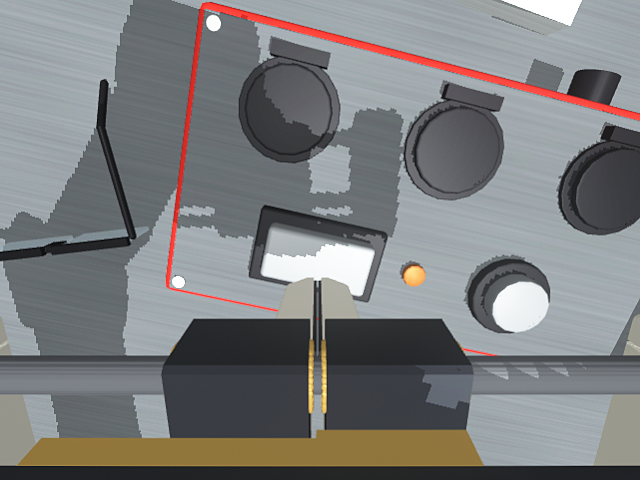

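RESET's cap is centred near (318,262), under the fingertips, and TEST at (520,306) is back up. Pressing RESET.

Call:
play_rows(deltas="0 -0.02 -0.02 0.5 0; 0 -0.02 -0.02 0.8 0; 0 -0.02 -0.02 0.9 0; 0 -0.02 -0.02 0.97 0; 0 -0.02 -0.02 1 0; 0 -0.02 -0.02 1 0; 0 -0.02 -0.02 1 0; 0 -0.02 -0.02 1 0")

```text
clock: 6.08
ee_pos: [0.5302, -0.0745, 0.1042]
ee_rot: [0.001, 0.993, 0.115, -0.0]
wrist_force: [-6.0, -0.2, 14.0]
finger_gap: 0.001
grasp_force: 7.2
```

Call:
play_rows(deltas="0 0 0 0 0; 0 0 0 0.01 0; 0 0 0 0 0; 0 0 0 -0.5 0; 0 0 0 -1.2 0; 0 0 0 -1.8 0; 0 0 0 -1.8 0; 0 0 0 -1.8 0")

```text
clock: 7.08
ee_pos: [0.5305, -0.0734, 0.2093]
ee_rot: [-0.0, 0.993, 0.116, -0.0]
wrist_force: [1.3, 1.2, 0.2]
finger_gap: 0.001
grasp_force: 0.0
```

```bash
python3 b.py 3
```

```text
7.075 [ 0.53048144 -0.07343738  0.20933787] [1.25702592 1.23713164 0.2314156 ] 0.001351766322054914
[[ 0.973  0.23  -0.   ]
 [ 0.23  -0.973  0.   ]
 [-0.    -0.    -1.   ]]
test_top 0.71 [492. 276.] [ 0.5324 -0.2119  0.112 ] units [-0.497  2.253  1.622]
reset_top 0.79 [320. 241.] [ 0.5296 -0.0754  0.112 ] units [-0.022  0.029  1.622]
```

View pics/w3.png

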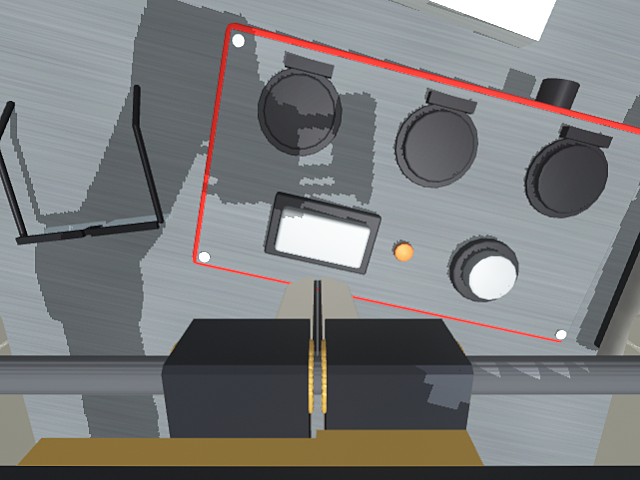

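Both caps stand proud, RESET at (320,241) and TEST at (492,276), and the robot is clear. RESET was held at about 14 N on its stop.

```bash
python3 -c "
from cell import hand_in
print(hand_in())"
```

```text
the job is handed in; nothing more can be done
None
```

I pressed TEST and then RESET down to their stops (about 17 N and 14 N), and the last picture showed both sprung back up with the arm clear; the job was handed in at about 7 s, and no verdict was shown.

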